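# Find the canister that balances the weight

## Task

Four look-alike canisters stand on the wooden tray; just one weighs the same as the iron weight that sits in one pan of the kitchen balance. Lift them to feel how heavy they are, or try them on the balance, to find it; set it down gently, upright, in the empty pan so that the beam levels, and leave the weight in its pan and the other three canisters standing upright on the tray. Do not disturb the other things around.

Things in the scene. Friction and masses are not known exactly. Their poses are not given: they have to be found in the camera images.
- canister_a (a point): closed brushed-steel canister, upright cylinder with a dark lid band, 58 mm diameter, 115 mm high; this point is its centre, half-way up; z is its upright axis. The four canisters look alike and their fillings differ: their total weights step by about 130 g and all lie between 120 and 540 g; which is which is drawn afresh each time
- canister_b (a point): closed brushed-steel canister, upright cylinder with a dark lid band, 58 mm diameter, 115 mm high; this point is its centre, half-way up; z is its upright axis. The four canisters look alike and their fillings differ: their total weights step by about 130 g and all lie between 120 and 540 g; which is which is drawn afresh each time
- canister_c (a point): closed brushed-steel canister, upright cylinder with a dark lid band, 58 mm diameter, 115 mm high; this point is its centre, half-way up; z is its upright axis. The four canisters look alike and their fillings differ: their total weights step by about 130 g and all lie between 120 and 540 g; which is which is drawn afresh each time
- canister_d (a point): closed brushed-steel canister, upright cylinder with a dark lid band, 58 mm diameter, 115 mm high; this point is its centre, half-way up; z is its upright axis. The four canisters look alike and their fillings differ: their total weights step by about 130 g and all lie between 120 and 540 g; which is which is drawn afresh each time
- tray: fixed square wooden tray, 240 x 240 mm outside, rim 16 mm high and 6 mm thick, inner floor 6 mm above the work surface. Origin: centre of its underside; x and y run along its sides. The canisters start in a 2 x 2 square of 110 mm pitch along its sides
- goods_pan: the balance's empty pan: round steel dish, flat floor of 57 mm radius, rim of 66 mm radius 8 mm above the floor. Origin: centre of the floor's upper face, z up. It stays level and only moves up and down: floor 108 mm above the work surface at the start, 90 mm when the beam is level, 72 mm at its lower stop. The other pan lies 260 mm away along its +y
- load_pan: the other, like pan, carrying the iron weight; origin at the centre of its floor, 72 mm above the work surface at the start, 90 mm when level. The pans give way softly (spring 60 N/m about level): with loads that differ by 130 g the balance stays at a stop
- beam (a joint): angle of the balance's beam and pointer (rad): 0 at the start with the weight's pan fully down, 0.138 when level (pointer upright at the black mark), 0.277 with the other pan fully down
- weight_mid (a point): dark iron kitchen weight with a small knob, 50 mm diameter, 49 mm high, about 390 g (3.8 N); this point is half-way up its axis
- onion_mid (a point): onion, 78 mm across and 79 mm high, bystander; point half-way up
- pepper_mid (a point): green bell pepper standing, 74 mm across, 93 mm high, bystander; point about half-way up
- spice_jar_mid (a point): small amber glass spice jar with a black cap, 52 mm diameter, 95 mm high, bystander; point half-way up
- spoon_grip (a point): wooden spoon, 200 mm long, lying near the balance, bystander; point on its handle
- bowl_mid (a point): small white bowl, 110 mm across, 50 mm high, bystander; point half-way up

How it is judged (in metres and radians):
At the end, for the whole second after the job is handed in: the beam is level (0.138) to within 0.045 rad and still; one canister stands upright in the formerly empty pan, its axis within 40 mm of the pan's centre; the iron weight is still in its pan; the other three canisters stand upright on the tray (value of joint beam between 0.0934615 and 0.183462 rad and velocity of joint beam between -0.05 and 0.05 rad/s and horizontal distance between weight_mid and load_pan below 0.045 m and z of weight_mid in the frame of load_pan below 0.035 m and ((horizontal distance between canister_a and goods_pan below 0.04 m and angle between canister_a's own z axis and vertical below 0.12 rad and z of canister_a in the frame of goods_pan between 0.05 and 0.068 m) or (x of canister_a in the frame of tray between -0.112 and 0.112 m and y of canister_a in the frame of tray between -0.112 and 0.112 m and z of canister_a in the frame of tray below 0.072 m and angle between canister_a's own z axis and vertical below 0.12 rad)) and ((horizontal distance between canister_b and goods_pan below 0.04 m and angle between canister_b's own z axis and vertical below 0.12 rad and z of canister_b in the frame of goods_pan between 0.05 and 0.068 m) or (x of canister_b in the frame of tray between -0.112 and 0.112 m and y of canister_b in the frame of tray between -0.112 and 0.112 m and z of canister_b in the frame of tray below 0.072 m and angle between canister_b's own z axis and vertical below 0.12 rad)) and ((horizontal distance between canister_c and goods_pan below 0.04 m and angle between canister_c's own z axis and vertical below 0.12 rad and z of canister_c in the frame of goods_pan between 0.05 and 0.068 m) or (x of canister_c in the frame of tray between -0.112 and 0.112 m and y of canister_c in the frame of tray between -0.112 and 0.112 m and z of canister_c in the frame of tray below 0.072 m and angle between canister_c's own z axis and vertical below 0.12 rad)) and ((horizontal distance between canister_d and goods_pan below 0.04 m and angle between canister_d's own z axis and vertical below 0.12 rad and z of canister_d in the frame of goods_pan between 0.05 and 0.068 m) or (x of canister_d in the frame of tray between -0.112 and 0.112 m and y of canister_d in the frame of tray between -0.112 and 0.112 m and z of canister_d in the frame of tray below 0.072 m and angle between canister_d's own z axis and vertical below 0.12 rad))); the robot touches nothing.
It fails at once if the empty pan is struck or pressed hard (over 25 N) (contact force between goods_pan and anything else above 25 N).
It fails at once if the onion, pepper, spice jar, spoon or bowl is pushed more than 40 mm from its place (distance of any of onion_mid, pepper_mid, spice_jar_mid, spoon_grip, bowl_mid from where it was at the start of the episode above 0.04 m).
It also fails if it takes over 72 s, if anything falls off the work surface, if the arm or the gripper's body presses on something with over 40 N, if the wrist force passes 120 N, or if a joint passes its speed limit or range.

## Robot

A 7-joint arm with a two-finger parallel gripper is mounted at the origin on the work surface. World frame = base frame: x ahead of the robot, y to its left, z up, the work surface at z = 0. Lengths are in mm, angles in rad, forces in N, time in s.
With the tool pointing down it reaches from about 425 to 950 mm from the base axis. Payload 4.7 kg.
Tool frame: the origin (TCP) lies on the centre line of the jaws, within the pads' length; the fingertips stand ahead of it and the grasp point (between the pads) is the TCP (robot.tips_ahead is the z of the fingertips in the tool frame, in mm); z points along the fingers, y is the line along which they close (so a half turn about z gives the same grasp; the last joint's range is limited). The gripper opens to 85 mm and grips with 20 to 120 N. Pads are 22 mm wide; open, the fingers measure 114 mm over their backs; the gripper's body (76 mm by 85 mm) begins 54 mm behind the grasp point. The pads swing forward as they close: fully open they stand 13 mm farther back than shut.
Start: joints at [1.286, 0.469, -0.049, 1.532, 0.024, 1.141, -0.082], TCP at [170.833, -653.041, 250.335] pointing down, gripper open.
Joint ranges: [-2.59, 2.59], [-0.33, 1.99], [-1.39, 1.29], [0.1, 2.45], [-1.04, 4.18], [0.21, 1.99], [-2.66, 2.66]. Speed limits (rad/s): [2.57, 2.57, 3.14, 3.14, 3.14, 3.14, 3.14].

## Interface

Orientations are given as a rotation vector (axis times angle).
In Python, from plant import robot gives the robot as it stands.
- The arm moves only by the tool servo_tool, never from a script. Its argument "targets" is a list of rows, each an object with "gripper": the closure, from -1 (fully open) to 1 (shut); "slide": the shift along the tool's x, y, z each as a share of 2 cm, from -1 to 1, a list of three; "twist": the turn about the tool's z as a share of 0.12 rad, from -1 to 1. A call has 1 to 10 rows; each row shifts and turns the commanded pose from where the row before left it, along the tool's axes as they then stand; what a row does not reach is not made up. A row lasts 1/12 s, in which the tool goes at most 41.7 mm and 7.16 degrees, less where a joint would pass 70% of its speed; a pose out of reach is approached as far as the arm can. A call with a number of a shift or a turn outside -1 to 1 is refused whole. A call with a gripper value outside its range is refused whole. The fingers move at their own pace and stop on an object; "squeeze" is the grip in N (left out, the last holds). Time passes only in rows, so rows that do not move let the fingers close. It gives the time, the measured TCP pose, the force, the opening and the grip force at its end, in the units of the state.
- robot.read_state(): the state, without advancing time (a new reading comes with each control period).
- robot.capture(name): name is "side" or "top"; returns the picture (384x512x3 uint8, red, green, blue); there is no depth.
- robot.calibration(name): a dict with "mtx" (3x3 intrinsics, pixels), "dist_coeffs" ([k1, k2, p1, p2, k3] as OpenCV has them; the pictures are not rectified), "rvec" (rotation vector, rad) and "tvec" (3), from world to camera coordinates, as OpenCV has them. Camera axes: x right, y down, z forward; pixel columns grow to the right and rows downward; lengths in mm; the calibration is good to about 2 mm. A picture is of the moment at which its call begins. calibration takes no time and is no camera call.
- robot.hand_in(): hands the job in; it is judged then, once.
The state is a dict: "t": time; "joint_positions": joint angles; "joint_velocities": joint speeds; "joint_torque": joint torques, N m; "eef_pos": TCP position; "eef_rot": TCP orientation; "ft_force": force on the tool from outside, world axes, zero at the start; "wrist_torque": the same for the moment, N m; "width": finger opening in mm; "grasp_force": force on a finger pad.
Only numpy, scipy, OpenCV 4.12 (cv2) and the standard library are available. Lean on these libraries where they do the work, as an engineer would, in place of code of your own. Each camera call takes 0.05 s, during which the arm holds its last target. There are 200 camera calls.

## Working session

There is one attempt and no reset: what is moved stays moved. The work goes in short steps, Python scripts to look and compute and a tool call to move; the robot and the scene stay as the last step left them, time stands still between calls to the robot, and variables do not carry over. Pictures are saved under pics/ and viewed, at most 10 in all, crops included, and the job is handed in when it is done.

Besides the shell and the picture viewer there is one more tool, called after "Emit:" as a command line: name --argument value ..., lists and objects as JSON in quotes. servo_tool: Moves the arm, as the interface text tells. Its arguments: {"type":"object","properties":{"targets":{"type":"array"},"squeeze":{"type":"number"}},"required":["targets"]}

```bash
mkdir -p pics
python3 - <<'E'
from plant import robot
import cv2,numpy as np
for n in("side","top"):
    im=robot.capture(n); cv2.imwrite(f"pics/{n}0.png",cv2.cvtColor(im,cv2.COLOR_RGB2BGR))
    c=robot.calibration(n); print(n,c)
    R=cv2.Rodrigues(np.array(c["rvec"],float))[0]; print(-R.T@np.array(c["tvec"]).ravel())
s=robot.read_state(); print(s, robot.tips_ahead)
E
```

```text
side {'mtx': array([[364.72971504,   0.        , 251.68271934],
       [  0.        , 364.72971504, 195.6859122 ],
       [  0.        ,   0.        ,   1.        ]]), 'dist_coeffs': array([-0.01252528,  0.        ,  0.        ,  0.        ,  0.        ]), 'rvec': array([ 2.03898806, -0.70465022,  0.40778727]), 'tvec': array([-432.21063899,  270.10627321,  576.98501369])}
[ 116.97988865 -535.53905486  540.54488035]
top {'mtx': array([[355.97674735,   0.        , 253.96937328],
       [  0.        , 355.97674735, 194.96435986],
       [  0.        ,   0.        ,   1.        ]]), 'dist_coeffs': array([0.01361317, 0.        , 0.        , 0.        , 0.        ]), 'rvec': array([ 2.14692013, -2.09040044,  0.19715724]), 'tvec': array([8.58507863e-02, 5.92486043e+02, 8.56608143e+02])}
[419.10158885   8.75323932 953.46445611]
{'t': 0.1, 'joint_positions': array([ 1.28610816,  0.46937628, -0.04859821,  1.53352601,  0.02412363,
        1.14101538, -0.08229785]), 'joint_velocities': array([-0.00092537, -0.00339179,  0.00020669, -0.00243052, -0.00078215,
        0.00024905,  0.00074838]), 'joint_torque': array([ 8.23631945e-05, -5.11516643e+01, -4.73446527e-02, -2.38390839e+01,
        1.06615748e-02,  4.38385803e-03,  2.53838311e-05]), 'eef_pos': array([ 170.67217629, -652.57846656,  249.37642124]), 'eef_rot': array([-3.11422722e+00, -4.00545014e-01,  4.71420424e-04]), 'ft_force': array([ 0.26996865, -0.26261426, -0.29234803]), 'wrist_torque': array([-0.0005067 ,  0.01474151,  0.04678097]), 'grasp_force': 0.0, 'width': 85.14393885251395} 19.0
```

View pics/top0.png

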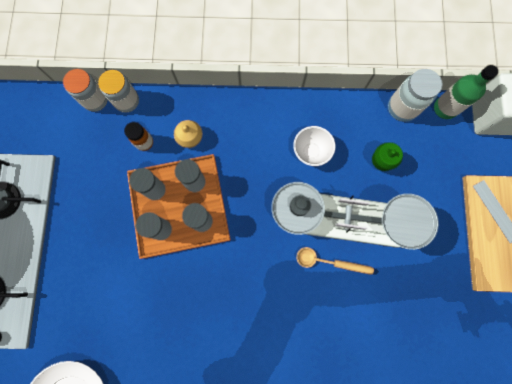

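View pics/side0.png

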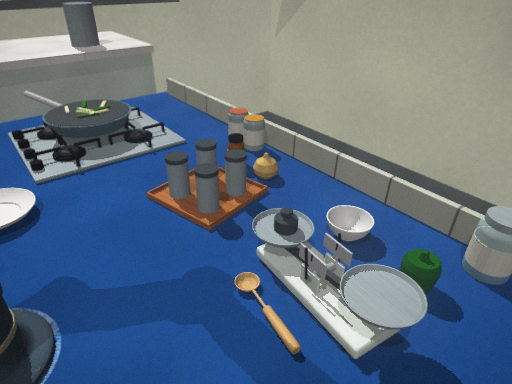

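```bash
cat > h.py <<'E'
from plant import robot
import cv2,numpy as np
def ray(n,uv,z):
    c=robot.calibration(n); R=cv2.Rodrigues(np.array(c["rvec"],float))[0]; t=np.array(c["tvec"]).ravel()
    p=cv2.undistortPoints(np.array(uv,float).reshape(-1,1,2),c["mtx"],c["dist_coeffs"]).reshape(-1,2)
    d=np.c_[p,np.ones(len(p))]@R; C=-R.T@t
    return (C+d*((z-C[2])/d[:,2])[:,None])[:,:2]
def proj(n,P):
    c=robot.calibration(n); return cv2.projectPoints(np.array(P,float).reshape(-1,1,3),c["rvec"],c["tvec"],c["mtx"],c["dist_coeffs"])[0].reshape(-1,2)
E
python3 - <<'E'
from h import *
im=cv2.imread("pics/top0.png"); hsv=cv2.cvtColor(im,cv2.COLOR_BGR2HSV)
m=cv2.inRange(hsv,(3,120,60),(18,255,255)); m[:150]=0; m[262:]=0; m[:,:120]=0; m[:,235:]=0
pts=cv2.findNonZero(m); q=cv2.approxPolyDP(cv2.convexHull(pts),12,True).reshape(-1,2)
print("corners",q.tolist()); w=ray("top",q,16); print(w.round(), w.mean(0))
for i in range(len(q)): d=w[i]-w[i-1]; print(np.linalg.norm(d),np.degrees(np.arctan2(d[1],d[0])))
big=cv2.resize(im[140:280,110:460],None,fx=2.25,fy=2.25,interpolation=cv2.INTER_CUBIC); cv2.imwrite("pics/crop.png",big)
print("goods",ray("top",[(410,221)],116),"load",ray("top",[(300,207.5)],80))
print(im[178,142],im[210,193],im[200,160],im[215,410],im[30+170,290])
E
```

```text
corners [[229, 239], [140, 257], [128, 171], [213, 155]]
[[481.  78.]
 [429. 307.]
 [657. 360.]
 [709. 132.]] [568.91150173 219.26368284]
233.85673401426925 -166.88276453683952
234.66380955909258 102.89890019754695
234.78126331008806 12.989997028118319
234.14777971628237 -77.3276748613223
goods [[ 528.13275721 -353.3814694 ]] load [[559.13204901 -99.2998956 ]]
[90 89 81] [90 91 81] [ 53 109 179] [197 194 182] [160 158 147]
```

View pics/crop.png

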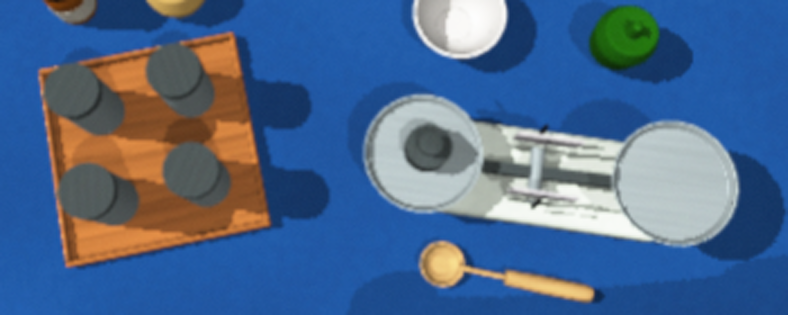

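```bash
cat >> h.py <<'E'
from scipy.spatial.transform import Rotation as Ro
def to(P,start=None):
    s=robot.read_state(); R=Ro.from_rotvec(s["eef_rot"]).as_matrix()
    return (R.T@(np.array(P,float)-(s["eef_pos"] if start is None else np.array(start,float)))/20).round(2)
E
python3 - <<'E'
from h import *
c=np.array([(74,93),(175,72),(88,193),(192,171)])/2.25+[110,140]
w=ray("top",c,121); print(w.round(1),w.mean(0)); print(ray("top",[(410.4,221.3)],116))
s=ray("side",[(382,296)],116);print(s)
print(to([530,-350,250]))
E
```

```text
[[606.1 282.6]
 [632.  176.5]
 [499.9 258.8]
 [525.8 152.1]] [565.96087014 217.49938329]
[[ 527.44820073 -354.27626432]]
[[ 522.43273123 -356.96503786]]
[ 2.121e+01 -1.009e+01 -2.000e-02]
```

Emit:
servo_tool --targets '[{"gripper": -1, "slide": [0.5, -0.2, 0], "twist": 0}, {"gripper": -1, "slide": [0.9, -0.4, 0], "twist": 0}, {"gripper": -1, "slide": [1, -0.5, 0], "twist": 0}, {"gripper": -1, "slide": [1, -0.5, 0], "twist": 0}, {"gripper": -1, "slide": [1, -0.5, 0], "twist": 0}, {"gripper": -1, "slide": [1, -0.5, 0], "twist": 0}, {"gripper": -1, "slide": [1, -0.5, 0], "twist": 0}, {"gripper": -1, "slide": [1, -0.5, 0], "twist": 0}, {"gripper": -1, "slide": [1, -0.5, 0], "twist": 0}, {"gripper": -1, "slide": [1, -0.5, 0], "twist": 0}]' --squeeze 30

```text
t: 0.93
eef_pos: [330.8, -514.7, 250.1]
eef_rot: [-3.115, -0.402, -0.0]
ft_force: [0.7, 0.7, -0.3]
width: 85.1
grasp_force: 0.0
```

Emit:
servo_tool --targets '[{"gripper": -1, "slide": [1, -0.5, 0], "twist": 0}, {"gripper": -1, "slide": [1, -0.5, 0], "twist": 0}, {"gripper": -1, "slide": [1, -0.5, 0], "twist": 0}, {"gripper": -1, "slide": [1, -0.5, 0], "twist": 0}, {"gripper": -1, "slide": [1, -0.5, 0], "twist": 0}, {"gripper": -1, "slide": [1, -0.5, 0], "twist": 0}, {"gripper": -1, "slide": [0.9, -0.7, 0], "twist": 0}, {"gripper": -1, "slide": [0.7, -0.8, 0], "twist": 0}, {"gripper": -1, "slide": [0.6, -0.9, 0], "twist": 0}, {"gripper": -1, "slide": [0.5, -1, 0], "twist": 0}]'

```text
t: 1.77
eef_pos: [466.4, -346.6, 250.0]
eef_rot: [-3.115, -0.403, -0.0]
ft_force: [-0.5, -0.1, 0.5]
width: 85.3
grasp_force: 0.0
```

Emit:
servo_tool --targets '[{"gripper": -1, "slide": [0.5, -1, 0], "twist": 0}, {"gripper": -1, "slide": [0.4, -1, 0], "twist": 0}, {"gripper": -1, "slide": [0.4, -1, 0], "twist": 0}, {"gripper": -1, "slide": [0.3, -1, 0], "twist": 0}, {"gripper": -1, "slide": [0.3, -1, 0], "twist": 0}, {"gripper": -1, "slide": [0.3, -1, 0], "twist": 0}, {"gripper": -1, "slide": [0.3, -1, 0], "twist": 0}, {"gripper": -1, "slide": [0.3, -1, 0], "twist": 0}, {"gripper": -1, "slide": [0.3, -1, 0], "twist": 0}, {"gripper": -1, "slide": [0.3, -1, 0], "twist": 0}]'

```text
t: 2.6
eef_pos: [480.2, -136.0, 250.2]
eef_rot: [-3.116, -0.402, 0.0]
ft_force: [-0.8, -0.2, -0.1]
width: 85.2
grasp_force: 0.0
```

Run:
```python
from h import *
s=robot.read_state();print(s["t"],s["eef_pos"],s["eef_rot"],s["ft_force"],to([526,153,200]))
```

```text
2.6 [ 480.2041888  -135.97097206  250.20578007] [-3.11564068e+00 -4.01957965e-01  4.42604523e-04] [-0.83706102 -0.16911463 -0.05816969] [  5.88 -13.39   2.51]
```

Emit:
servo_tool --targets '[{"gripper": -1, "slide": [0.5, -1, 0], "twist": 0}, {"gripper": -1, "slide": [0.5, -1, 0], "twist": 0}, {"gripper": -1, "slide": [0.5, -1, 0], "twist": 0}, {"gripper": -1, "slide": [0.5, -1, 0], "twist": 0}, {"gripper": -1, "slide": [0.5, -1, 0], "twist": 0}, {"gripper": -1, "slide": [0.4, -1, 0.2], "twist": 0}, {"gripper": -1, "slide": [0.4, -1, 0.2], "twist": 0}, {"gripper": -1, "slide": [0.4, -1, 0.4], "twist": 0}, {"gripper": -1, "slide": [0.4, -1, 0.4], "twist": 0}, {"gripper": -1, "slide": [0.4, -1, 0.6], "twist": 0}]'

```text
t: 3.43
eef_pos: [517.0, 80.3, 214.6]
eef_rot: [-3.116, -0.402, -0.002]
ft_force: [0.2, -0.6, -0.4]
width: 85.4
grasp_force: 0.0
```

Emit:
servo_tool --targets '[{"gripper": -1, "slide": [0.4, -1, 0.6], "twist": 0}, {"gripper": -1, "slide": [0.4, -0.8, 0.6], "twist": 0}, {"gripper": -1, "slide": [0.4, -0.7, 0.4], "twist": 0}, {"gripper": -1, "slide": [0.2, -0.5, 0.2], "twist": 0}, {"gripper": -1, "slide": [0, 0, 0], "twist": 0}]'

```text
t: 3.85
eef_pos: [527.9, 146.6, 177.5]
eef_rot: [-3.114, -0.407, 0.003]
ft_force: [-0.9, 0.3, -0.2]
width: 85.3
grasp_force: 0.0
```

Run:
```python
from h import *
im=cv2.cvtColor(robot.capture("side"),cv2.COLOR_RGB2BGR)
im2=cv2.cvtColor(robot.capture("top"),cv2.COLOR_RGB2BGR)
cv2.imwrite("pics/b.png",np.hstack([cv2.resize(im[110:240,120:320],(400,260)),cv2.resize(im2[130:260,90:290],(400,260))]))
s=robot.read_state();print(s["t"],s["eef_pos"],s["eef_rot"],s["ft_force"],to([526,153,88]))
```

```text
3.95 [528.68429405 143.49579334 178.44292924] [ 3.11527796e+00  4.01806579e-01 -3.61637610e-04] [ 0.18200708  1.26481894 -0.58083502] [-0.01 -0.5   4.52]
```

View pics/b.png

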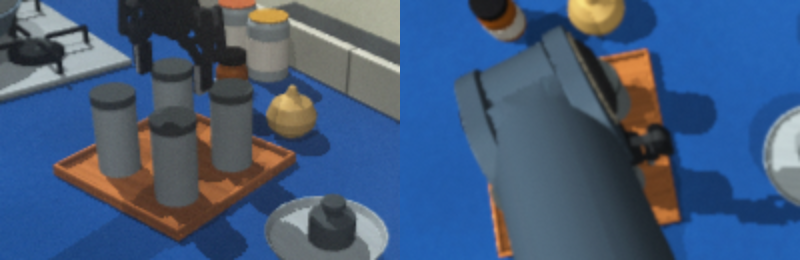

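Run:
```python
from h import *
print(proj("side",[[528.7,143.5,159],[526,153,121],[632,176,121],[606,283,121],[500,259,121],[528,-354,112]]))
print(proj("top",[[528.7,143.5,159],[528.7,143.5,260]]))
```

```text
[[207.20193144 155.72033587]
 [204.96461582 168.68885405]
 [234.31165206 154.1576779 ]
 [204.26529507 143.36845873]
 [174.60657296 156.35761218]
 [381.95807473 294.97846939]]
[[196.43117959 212.58760809]
 [188.16471114 205.36342371]]
```

Emit:
servo_tool --targets '[{"gripper": -1, "slide": [0, -0.5, 0.3], "twist": 0}, {"gripper": -1, "slide": [0, 0, 0.8], "twist": 0}, {"gripper": -1, "slide": [0, 0, 0.9], "twist": 0}, {"gripper": -1, "slide": [0, 0, 0.9], "twist": 0}, {"gripper": -1, "slide": [0, 0, 0.8], "twist": 0}, {"gripper": -1, "slide": [0, 0, 0.6], "twist": 0}, {"gripper": -1, "slide": [0, 0, 0.2], "twist": 0}, {"gripper": -1, "slide": [0, 0, 0], "twist": 0}, {"gripper": 0, "slide": [0, 0, 0], "twist": 0}, {"gripper": 1, "slide": [0, 0, 0], "twist": 0}]'

```text
t: 4.78
eef_pos: [527.2, 153.4, 89.3]
eef_rot: [-3.116, -0.4, -0.003]
ft_force: [0.6, -0.0, 0.4]
width: 63.5
grasp_force: 0.0
```

Emit:
servo_tool --targets '[{"gripper": 1, "slide": [0, 0, 0], "twist": 0}, {"gripper": 1, "slide": [0, 0, 0], "twist": 0}, {"gripper": 1, "slide": [0, 0, 0], "twist": 0}, {"gripper": 1, "slide": [0, 0, 0], "twist": 0}, {"gripper": 1, "slide": [0, 0, -0.2], "twist": 0}, {"gripper": 1, "slide": [0, 0, -0.4], "twist": 0}, {"gripper": 1, "slide": [0, 0, -0.4], "twist": 0}, {"gripper": 1, "slide": [0, 0, -0.2], "twist": 0}, {"gripper": 1, "slide": [0, 0, 0], "twist": 0}, {"gripper": 1, "slide": [0, 0, 0], "twist": 0}]'

```text
t: 5.62
eef_pos: [526.5, 153.1, 112.7]
eef_rot: [3.116, 0.4, 0.001]
ft_force: [-0.6, -0.2, -2.8]
width: 58.5
grasp_force: 32.5
```

```bash
cat >> h.py <<'E'
def weigh(n=14):
    f=[]
    for i in range(n): robot.capture("side"); f.append(robot.read_state()["ft_force"])
    f=np.array(f); s=robot.read_state(); print(s["t"],"F",f.mean(0).round(2),f[:,2].std().round(2),s["eef_pos"].round(1),s["width"],s["grasp_force"])
E
python3 -c "
from h import *
weigh()"
```

```text
6.3167 F [ 0.03 -0.14 -1.22] 0.38 [526.4 153.2 112.3] 58.1925080620181 32.467399053275585
```

Emit:
servo_tool --targets '[{"gripper": 1, "slide": [0, 0, 0.4], "twist": 0}, {"gripper": 1, "slide": [0, 0, 0.5], "twist": 0}, {"gripper": 1, "slide": [0, 0, 0.2], "twist": 0}, {"gripper": 1, "slide": [0, 0, 0.1], "twist": 0}, {"gripper": 1, "slide": [0, 0, 0], "twist": 0}, {"gripper": -1, "slide": [0, 0, 0], "twist": 0}, {"gripper": -1, "slide": [0, 0, 0], "twist": 0}, {"gripper": -1, "slide": [0, 0, 0], "twist": 0}, {"gripper": -1, "slide": [0, 0, 0], "twist": 0}, {"gripper": -1, "slide": [0, 0, -0.5], "twist": 0}]'

```text
t: 7.15
eef_pos: [525.0, 152.6, 96.7]
eef_rot: [3.115, 0.401, -0.007]
ft_force: [-0.5, -0.0, -0.2]
width: 85.1
grasp_force: 0.0
```

Emit:
servo_tool --targets '[{"gripper": -1, "slide": [0, 0, -1], "twist": 0}, {"gripper": -1, "slide": [0, 0, -1], "twist": 0}, {"gripper": -1, "slide": [0, 0, -1], "twist": 0}, {"gripper": -1, "slide": [0.5, 0.1, 0], "twist": 0}, {"gripper": -1, "slide": [1, 0, 0], "twist": 0}, {"gripper": -1, "slide": [1, 0, 0], "twist": 0}, {"gripper": -1, "slide": [1, 0, 0], "twist": 0}, {"gripper": -1, "slide": [1, 0.1, 0], "twist": 0}, {"gripper": -1, "slide": [0.8, 0, 0], "twist": 0}, {"gripper": -1, "slide": [0.1, 0, 0], "twist": 0}]'

```text
t: 7.98
eef_pos: [634.7, 176.8, 157.9]
eef_rot: [-3.115, -0.399, -0.003]
ft_force: [0.4, 0.0, 0.1]
width: 85.3
grasp_force: 0.0
```

Run:
```python
from h import *
im=cv2.cvtColor(robot.capture("side"),cv2.COLOR_RGB2BGR)
cv2.imwrite("pics/c.png",cv2.resize(im[100:240,120:320],(600,420)))
s=robot.read_state();print(s["t"],s["eef_pos"],s["width"],to([632,177,88]))
```

```text
8.0333 [633.28214485 176.73095155 157.62857623] 85.45892243219419 [-0.06 -0.03  3.48]
```

View pics/c.png

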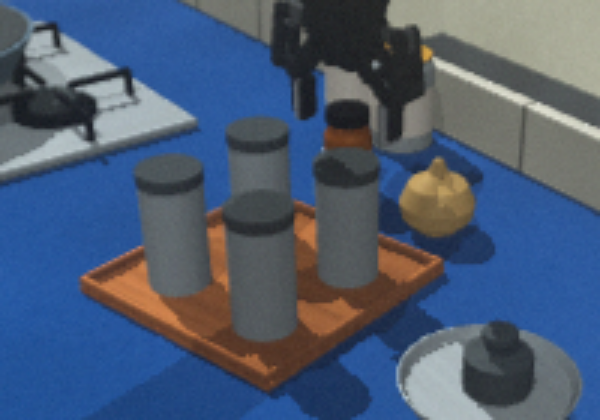

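Emit:
servo_tool --targets '[{"gripper": -1, "slide": [0, 0, 0.5], "twist": 0}, {"gripper": -1, "slide": [0, 0, 1], "twist": 0}, {"gripper": -1, "slide": [0, 0, 1], "twist": 0}, {"gripper": -1, "slide": [0, 0, 0.7], "twist": 0}, {"gripper": -1, "slide": [0, 0, 0.2], "twist": 0}, {"gripper": 0.5, "slide": [0, 0, 0], "twist": 0}, {"gripper": 1, "slide": [0, 0, 0], "twist": 0}, {"gripper": 1, "slide": [0, 0, 0], "twist": 0}, {"gripper": 1, "slide": [0, 0, 0], "twist": 0}, {"gripper": 1, "slide": [0, 0, 0], "twist": 0}]'

```text
t: 8.87
eef_pos: [632.4, 177.6, 91.4]
eef_rot: [-3.115, -0.401, -0.003]
ft_force: [-1.0, 1.4, 1.2]
width: 58.1
grasp_force: 33.3
```

Emit:
servo_tool --targets '[{"gripper": 1, "slide": [0, 0, 0], "twist": 0}, {"gripper": 1, "slide": [0, 0, -0.2], "twist": 0}, {"gripper": 1, "slide": [0, 0, -0.4], "twist": 0}, {"gripper": 1, "slide": [0, 0, -0.4], "twist": 0}, {"gripper": 1, "slide": [0, 0, -0.2], "twist": 0}, {"gripper": 1, "slide": [0, 0, 0], "twist": 0}, {"gripper": 1, "slide": [0, 0, 0], "twist": 0}, {"gripper": 1, "slide": [0, 0, 0], "twist": 0}]'

```text
t: 9.53
eef_pos: [631.6, 176.3, 114.0]
eef_rot: [3.116, 0.401, -0.001]
ft_force: [-0.4, -0.1, -5.3]
width: 57.9
grasp_force: 33.5
```

```bash
python3 -c "
from h import *
weigh()"
```

```text
10.2333 F [-0.18  0.03 -5.23] 0.45 [631.9 176.6 114.3] 58.060509633526344 33.45796465873718
```

Emit:
servo_tool --targets '[{"gripper": 1, "slide": [0, 0, 0.4], "twist": 0}, {"gripper": 1, "slide": [0, 0, 0.5], "twist": 0}, {"gripper": 1, "slide": [0, 0, 0.2], "twist": 0}, {"gripper": 1, "slide": [0, 0, 0.1], "twist": 0}, {"gripper": 1, "slide": [0, 0, 0], "twist": 0}, {"gripper": -1, "slide": [0, 0, 0], "twist": 0}, {"gripper": -1, "slide": [0, 0, 0], "twist": 0}, {"gripper": -1, "slide": [0, 0, 0], "twist": 0}, {"gripper": -1, "slide": [0, 0, 0], "twist": 0}, {"gripper": -1, "slide": [0, 0, -0.5], "twist": 0}]'

```text
t: 11.07
eef_pos: [630.8, 176.1, 98.6]
eef_rot: [3.115, 0.401, -0.006]
ft_force: [1.1, 0.5, 0.0]
width: 85.0
grasp_force: 0.0
```

Emit:
servo_tool --targets '[{"gripper": -1, "slide": [0, 0, -1], "twist": 0}, {"gripper": -1, "slide": [0, 0, -1], "twist": 0}, {"gripper": -1, "slide": [0, 0, -1], "twist": 0}, {"gripper": -1, "slide": [0.1, -0.5, 0], "twist": 0}, {"gripper": -1, "slide": [0, -1, 0], "twist": 0}, {"gripper": -1, "slide": [0, -1, 0], "twist": 0}, {"gripper": -1, "slide": [0, -1, 0], "twist": 0}, {"gripper": -1, "slide": [0, -1, 0], "twist": 0}, {"gripper": -1, "slide": [0, -0.8, 0], "twist": 0}, {"gripper": -1, "slide": [0, -0.15, 0], "twist": 0}]'

```text
t: 11.9
eef_pos: [604.3, 287.2, 160.5]
eef_rot: [-3.112, -0.409, 0.001]
ft_force: [0.2, -0.1, 0.3]
width: 85.3
grasp_force: 0.0
```

Run:
```python
from h import *
robot.capture("side")
s=robot.read_state();print(s["t"],s["eef_pos"],s["width"],to([606,283,88]))
```

```text
11.95 [604.90761229 285.74278476 160.38305843] 85.47249944079954 [0.02 0.15 3.62]
```

Emit:
servo_tool --targets '[{"gripper": -1, "slide": [0, 0, 0.5], "twist": 0}, {"gripper": -1, "slide": [0, 0, 1], "twist": 0}, {"gripper": -1, "slide": [0, 0, 1], "twist": 0}, {"gripper": -1, "slide": [0, 0, 0.8], "twist": 0}, {"gripper": -1, "slide": [0, 0, 0.2], "twist": 0}, {"gripper": 0.5, "slide": [0, 0, 0], "twist": 0}, {"gripper": 1, "slide": [0, 0, 0], "twist": 0}, {"gripper": 1, "slide": [0, 0, 0], "twist": 0}, {"gripper": 1, "slide": [0, 0, 0], "twist": 0}, {"gripper": 1, "slide": [0, 0, 0], "twist": 0}]'

```text
t: 12.78
eef_pos: [606.8, 283.1, 91.4]
eef_rot: [-3.115, -0.401, -0.003]
ft_force: [-0.0, 0.5, 0.2]
width: 58.3
grasp_force: 32.9
```

Emit:
servo_tool --targets '[{"gripper": 1, "slide": [0, 0, 0], "twist": 0}, {"gripper": 1, "slide": [0, 0, -0.2], "twist": 0}, {"gripper": 1, "slide": [0, 0, -0.4], "twist": 0}, {"gripper": 1, "slide": [0, 0, -0.4], "twist": 0}, {"gripper": 1, "slide": [0, 0, -0.2], "twist": 0}, {"gripper": 1, "slide": [0, 0, 0], "twist": 0}, {"gripper": 1, "slide": [0, 0, 0], "twist": 0}, {"gripper": 1, "slide": [0, 0, 0], "twist": 0}]'

```text
t: 13.45
eef_pos: [606.0, 282.3, 114.1]
eef_rot: [3.116, 0.401, -0.001]
ft_force: [0.0, -0.2, -4.1]
width: 58.3
grasp_force: 32.9
```

```bash
python3 -c "
from h import *
weigh()
print(to([500,259,170]))"
```

```text
14.15 F [-0.02 -0.04 -3.77] 0.42 [606.3 282.6 114.3] 58.48148393781607 32.943652756512165
[-5.44 -0.2  -2.78]
```

Emit:
servo_tool --targets '[{"gripper": 1, "slide": [0, 0, -0.5], "twist": 0}, {"gripper": 1, "slide": [0, 0, -1], "twist": 0}, {"gripper": 1, "slide": [0, 0, -1], "twist": 0}, {"gripper": 1, "slide": [0, 0, -1], "twist": 0}, {"gripper": 1, "slide": [0, 0, -1], "twist": 0}, {"gripper": 1, "slide": [-0.1, 0.3, -1], "twist": 0}, {"gripper": 1, "slide": [-0.2, 0.6, -1], "twist": 0}, {"gripper": 1, "slide": [-0.4, 0.9, -1], "twist": 0}, {"gripper": 1, "slide": [-0.4, 1, -1], "twist": 0}, {"gripper": 1, "slide": [-0.4, 1, -0.8], "twist": 0}]' --squeeze 40

```text
t: 14.98
eef_pos: [596.3, 201.3, 302.9]
eef_rot: [-3.115, -0.403, -0.004]
ft_force: [0.1, 0.5, -3.3]
width: 58.1
grasp_force: 43.8
```

Emit:
servo_tool --targets '[{"gripper": 1, "slide": [-0.4, 1, 0], "twist": 0}, {"gripper": 1, "slide": [-0.4, 1, 0], "twist": 0}, {"gripper": 1, "slide": [-0.4, 1, 0], "twist": 0}, {"gripper": 1, "slide": [-0.4, 1, 0], "twist": 0}, {"gripper": 1, "slide": [-0.4, 1, 0], "twist": 0}, {"gripper": 1, "slide": [-0.4, 1, 0], "twist": 0}, {"gripper": 1, "slide": [-0.4, 1, 0], "twist": 0}, {"gripper": 1, "slide": [-0.4, 1, 0], "twist": 0}, {"gripper": 1, "slide": [-0.4, 1, 0], "twist": 0}, {"gripper": 1, "slide": [-0.4, 1, 0], "twist": 0}]'

```text
t: 15.82
eef_pos: [569.2, -13.0, 301.3]
eef_rot: [3.116, 0.401, 0.002]
ft_force: [1.3, -0.9, -3.3]
width: 58.1
grasp_force: 43.8
```

Emit:
servo_tool --targets '[{"gripper": 1, "slide": [-0.4, 1, 0], "twist": 0}, {"gripper": 1, "slide": [-0.4, 1, 0], "twist": 0}, {"gripper": 1, "slide": [-0.4, 1, 0], "twist": 0}, {"gripper": 1, "slide": [-0.4, 1, 0], "twist": 0}, {"gripper": 1, "slide": [-0.4, 1, 0], "twist": 0}, {"gripper": 1, "slide": [-0.4, 1, 0], "twist": 0}, {"gripper": 1, "slide": [-0.4, 1, 0], "twist": 0}, {"gripper": 1, "slide": [-0.4, 1, 0], "twist": 0}, {"gripper": 1, "slide": [-0.4, 1, 0], "twist": 0}, {"gripper": 1, "slide": [-0.4, 1, 0], "twist": 0}]'

```text
t: 16.65
eef_pos: [542.6, -226.6, 301.3]
eef_rot: [3.115, 0.402, 0.001]
ft_force: [0.7, -0.7, -3.3]
width: 58.5
grasp_force: 43.8
```

```bash
python3 -c "
from h import *
s=robot.read_state();print(s['t'],s['eef_pos'],s['width'],s['joint_positions'])
print(to([526,-355,300]))"
```

```text
16.65 [ 542.59171395 -226.63004237  301.30949588] 58.50876906243437 [ 0.53643709  0.30108042 -0.27033737  1.67123042  0.08582946  1.17990856
 -1.06928788]
[-2.43  6.    0.07]
```

Emit:
servo_tool --targets '[{"gripper": 1, "slide": [-0.4, 1, 0], "twist": 0}, {"gripper": 1, "slide": [-0.4, 1, 0], "twist": 0}, {"gripper": 1, "slide": [-0.4, 1, 0], "twist": 0}, {"gripper": 1, "slide": [-0.4, 1, 0], "twist": 0}, {"gripper": 1, "slide": [-0.4, 0.9, 0.4], "twist": 0}, {"gripper": 1, "slide": [-0.3, 0.7, 0.8], "twist": 0}, {"gripper": 1, "slide": [-0.1, 0.4, 0.9], "twist": 0}, {"gripper": 1, "slide": [0, 0, 0.9], "twist": 0}, {"gripper": 1, "slide": [0, 0, 0.6], "twist": 0}, {"gripper": 1, "slide": [0, 0, 0.2], "twist": 0}]'

```text
t: 17.48
eef_pos: [525.9, -353.2, 222.5]
eef_rot: [-3.113, -0.401, 0.004]
ft_force: [0.2, 0.4, -4.0]
width: 58.2
grasp_force: 43.9
```

Run:
```python
from h import *
im=cv2.cvtColor(robot.capture("side"),cv2.COLOR_RGB2BGR)
cv2.imwrite("pics/d.png",cv2.resize(im[130:380,120:450],(792,600)))
s=robot.read_state();print(s["t"],s["eef_pos"],to([526,-355,195]))
e=s["eef_pos"]
print((proj("side",[[e[0],e[1],e[2]-85],[526,-355,108]])-[120,130])*2.4)
```

```text
17.5333 [ 526.228664   -353.09838649  222.7646119 ] [-0.03  0.09  1.39]
[[634.13464666 367.78844781]
 [626.93993293 402.64100261]]
```

View pics/d.png

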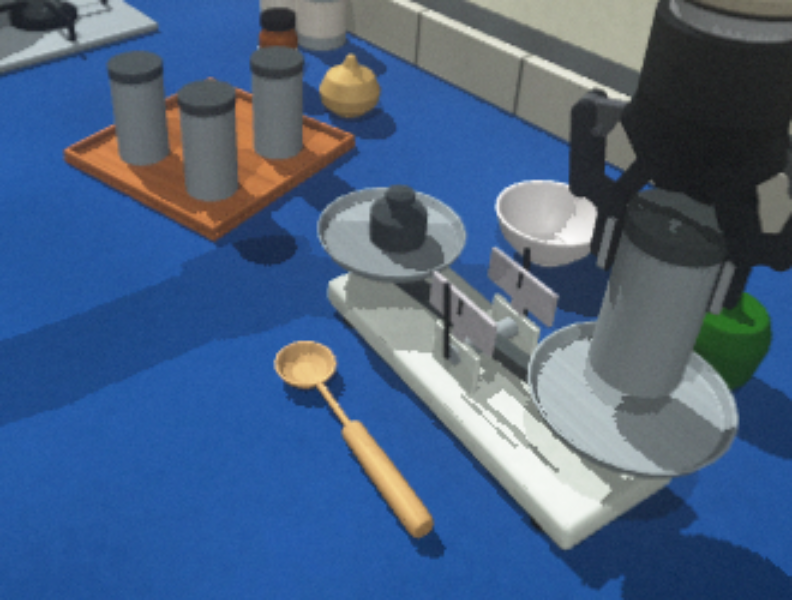

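Emit:
servo_tool --targets '[{"gripper": 1, "slide": [0, 0.1, 0.3], "twist": 0}, {"gripper": 1, "slide": [0, 0, 0.4], "twist": 0}, {"gripper": 1, "slide": [0, 0, 0.3], "twist": 0}, {"gripper": 1, "slide": [0, 0, 0.15], "twist": 0}, {"gripper": 1, "slide": [0, 0, 0.15], "twist": 0}, {"gripper": 1, "slide": [0, 0, 0.15], "twist": 0}, {"gripper": 1, "slide": [0, 0, 0.15], "twist": 0}, {"gripper": 1, "slide": [0, 0, 0.15], "twist": 0}, {"gripper": 1, "slide": [0, 0, 0.15], "twist": 0}, {"gripper": 1, "slide": [0, 0, 0], "twist": 0}]'

```text
t: 18.37
eef_pos: [527.4, -356.2, 186.2]
eef_rot: [3.116, 0.401, 0.0]
ft_force: [-1.1, 0.0, -0.3]
width: 57.8
grasp_force: 44.0
```

Emit:
servo_tool --targets '[{"gripper": 1, "slide": [0, 0, 0.15], "twist": 0}, {"gripper": 1, "slide": [0, 0, 0.15], "twist": 0}, {"gripper": 1, "slide": [0, 0, 0.1], "twist": 0}, {"gripper": 1, "slide": [0, 0, 0], "twist": 0}, {"gripper": 1, "slide": [0, 0, 0], "twist": 0}]'

```text
t: 18.78
eef_pos: [527.5, -356.2, 178.3]
eef_rot: [3.116, 0.401, 0.001]
ft_force: [-0.4, 0.5, 0.1]
width: 57.8
grasp_force: 44.1
```

Run:
```python
from h import *
weigh(8)
```

```text
19.1833 F [-0.25  0.51 -0.41] 0.79 [ 527.4 -356.3  178.4] 57.97530335538757 44.061984680593014
```

Emit:
servo_tool --targets '[{"gripper": 1, "slide": [0, 0, 0.1], "twist": 0}, {"gripper": 1, "slide": [0, 0, 0.05], "twist": 0}, {"gripper": 1, "slide": [0, 0, 0], "twist": 0}, {"gripper": -0.2, "slide": [0, 0, 0], "twist": 0}, {"gripper": -0.4, "slide": [0, 0, 0], "twist": 0}, {"gripper": -0.7, "slide": [0, 0, 0], "twist": 0}, {"gripper": -1, "slide": [0, 0, 0], "twist": 0}, {"gripper": -1, "slide": [0, 0, 0], "twist": 0}, {"gripper": -1, "slide": [0, 0, 0], "twist": 0}, {"gripper": -1, "slide": [0, 0, -0.1], "twist": 0}]' --squeeze 20

```text
t: 20.02
eef_pos: [527.1, -356.2, 177.1]
eef_rot: [-3.116, -0.401, 0.001]
ft_force: [-1.6, -0.3, 0.6]
width: 85.4
grasp_force: 0.0
```

Emit:
servo_tool --targets '[{"gripper": -1, "slide": [0, 0, -0.3], "twist": 0}, {"gripper": -1, "slide": [0, 0, -0.6], "twist": 0}, {"gripper": -1, "slide": [0, 0, -1], "twist": 0}, {"gripper": -1, "slide": [0, 0, -1], "twist": 0}, {"gripper": -1, "slide": [0, 0, -1], "twist": 0}, {"gripper": -1, "slide": [0, 0, -1], "twist": 0}, {"gripper": -1, "slide": [0, 0, -1], "twist": 0}, {"gripper": -1, "slide": [0, 0, -0.5], "twist": 0}, {"gripper": -1, "slide": [0, 0, 0], "twist": 0}, {"gripper": -1, "slide": [0, 0, 0], "twist": 0}]'

```text
t: 20.85
eef_pos: [527.3, -356.2, 305.8]
eef_rot: [3.115, 0.401, 0.001]
ft_force: [0.5, -0.5, 0.3]
width: 85.2
grasp_force: 0.0
```

Run:
```python
from h import *
for i in range(20): im=robot.capture("side")
im=cv2.cvtColor(im,cv2.COLOR_RGB2BGR)
cv2.imwrite("pics/e.png",cv2.resize(im[130:380,120:450],(792,600)))
s=robot.read_state();print(s["t"],s["eef_pos"],s["ft_force"])
```

```text
21.85 [ 527.29534083 -356.16811646  305.39508417] [-0.33787714 -0.7275229   0.4217531 ]
```

View pics/e.png

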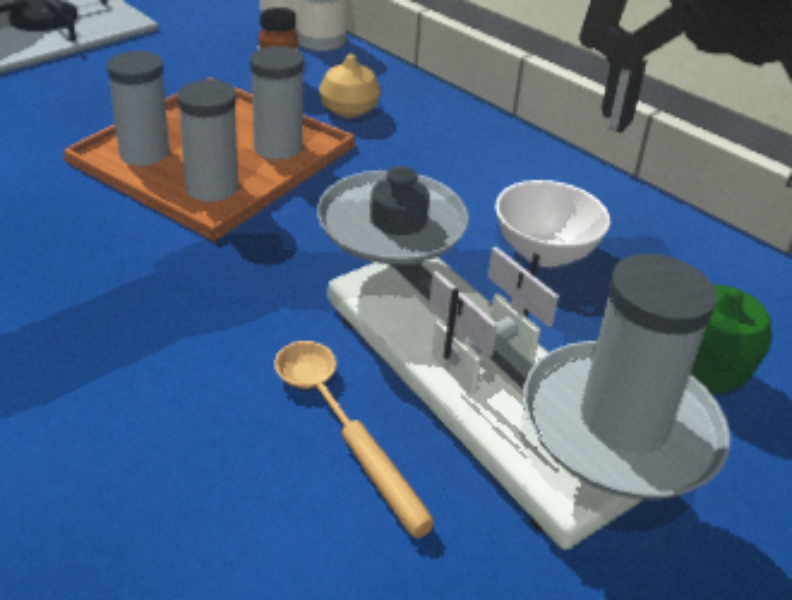

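Run:
```python
from h import *
a=robot.capture("side").astype(int)
for i in range(8): b=robot.capture("side").astype(int)
print(abs(a-b).max(2)[180:360,240:440].mean(), abs(a-b)[180:360,240:440].max())
for z in (116,98,80):
    th=np.linspace(0,6.28,60); p=(proj("side",np.c_[527+66*np.cos(th),-355+66*np.sin(th),0*th+z])-[120,130])*2.4
    print(z,p.min(0),p.max(0))
```

```text
3.126777777777778 14
116 [526.33354351 322.75560206] [740.11223703 479.15613213]
98 [522.52707432 341.46070389] [732.36998797 498.93597511]
80 [518.84122717 359.6013232 ] [724.88661929 517.98788784]
```

```bash
python3 -c "
from plant import robot
print(robot.hand_in())"
```

```text
the job is handed in; nothing more can be done
None
```

I handed the job in at about 22 s. The roughly 385 g canister stands upright in the formerly empty pan with the beam level and still in the last pictures; the iron weight and the other three canisters are in place. The hand-in call gave no verdict.

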